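Hold the angle gauge at its set mark on the ridge of a broken core

TASK

Pick up the angle gauge by its black grip, rest its sole gently on the ridge of the broken concrete core, centred on it and square across the ridge, and rock it until the swinging needle settles on the red set mark. Finish while still holding it there, steady, upright front to back and in light contact with the ridge, so that a colleague can scribe the saw line along the sole; keep the gripper off the core, do not shove the core, and leave everything else where it is.

Things in the scene. Friction and masses are not known exactly. Their poses are not given: they have to be found in the camera images.
- gauge: Pendulum angle gauge, 0.4 kg, loose, standing on its sole. Steel sole 104 (y) x 34 (x) x 8 mm, yellow housing 104 (y) x 28 (x) mm up to 112 mm, black grip on top. Origin: centre of the sole's flat underside. x: out of the white dial, along the needle's spindle (start yaw -0.75 to 0.05 rad from world +x); y: along the sole; z: up through the grip. It is rocked about its x axis.
- gauge_grip (a point): Middle of the gauge's black rubber grip, 144 mm above the sole's underside: grasp here. The grip is 44 mm wide along the gauge's y (pinch it across this width from above), 28 mm thick along x, and spans from 112 mm (top of the wider housing) to 162 mm above the underside. Axes as gauge.
- pointer (a joint): Needle angle (rad) relative to the housing about the gauge's +x axis (facing the dial, positive is anticlockwise: tip towards the gauge's -y); 0 when the gauge is upright. A weight below the spindle keeps the needle plumb: rock the gauge by +a about its x and the needle settles at -a, after one or two seconds of swinging.
- setmark (a joint): Angle (rad) of the red set mark on the dial's rim, same sign and zero as pointer; between -0.38 and 0.38, set beforehand, stays put. The needle is on the mark when pointer equals setmark, i.e. with the gauge rocked from upright by minus this angle about its x.
- pointer_tip (a point): Tip of the black needle, 42 mm above the spindle; the spindle is 60 mm above the sole's underside. Its z axis runs along the needle (always upwards once settled).
- mark_mid (a point): Middle of the red set mark on the rim of the dial, 42 mm from the spindle, about 6 mm wide; its z axis points radially out from the spindle through the mark.
- core: Broken concrete core, 1.4 kg, loose, standing on its flat sawn end: grey cylinder, 100 mm diameter, its broken top a blunt wedge with a ridge (blue crayon line along it). The faces fall from the ridge by 31 degrees on the +y side, 36 on the -y side. Origin: centre of the underside; x: along the ridge (yaw -0.65 to 0.05 rad); z: up.
- core_ridge (a point): Middle of the ridge line on top of the broken core, 92 mm above the bench and 6 mm to the +y side of the core's axis. The ridge is level, rounded to a 16 mm radius and about 76 mm long along the core's x. Axes as core.
- jar0: Open glass jar, 68 mm across, 115 mm high. Origin: centre of its underside. Leave alone.
- jar1: Open glass jar, 68 mm across, 115 mm high. Origin: centre of its underside. Leave alone.
- jar2: Open glass jar, 68 mm across, 115 mm high. Origin: centre of its underside. Leave alone.
- short_core: Sawn concrete cylinder, 100 mm diameter, 60 mm high. Origin: centre of its underside. Leave alone.
- marker_pen: Lying marker pen, white with blue cap, 138 mm long (its x), 19 mm thick. Origin: under its middle. Leave alone.
- bowl: Steel bowl, 120 mm across, 50 mm high. Origin: centre of its underside. Leave alone.
- steel_pan: Open steel pan 162 mm (x) x 265 mm (y) x 65 mm high. Origin: centre of its underside. Leave alone.

How it is judged:
On the way:
1. the gauge is lifted off the bench in the gripper (height (world z) of gauge above 0.03 m and contact force between the fingers and gauge above 4 N and contact force between gauge and core below 0.1 N), for 0.2 s.
At the end, for the whole second after the job is handed in: Gripper holds the gauge still; sole middle within 22 mm of the ridge middle, bearing 0.5-20 N; spindle within 12 deg of the ridge; needle at rest within 0.06 rad of the set mark; arm off the core, core upright and within 15 mm, the rest within 20 mm of their starts (distance between gauge and core_ridge below 0.022 m and angle between the x axis of gauge and the x axis of core, either way round below 0.21 rad and contact force between gauge and core between 0.5 and 20 N and angle between the z axis of pointer_tip and the z axis of mark_mid, either way round below 0.06 rad and velocity of joint pointer between -0.2 and 0.2 rad/s and linear speed of gauge below 0.01 m/s and angular speed of gauge below 0.06 rad/s and contact force between the fingers and gauge above 4 N and height (world z) of gauge above 0.075 m and contact force between the arm and core below 0.2 N and angle between core's own z axis and vertical below 0.05 rad and distance of core from where it was at the start of the episode below 0.015 m and distance of each of jar0, jar1, jar2, short_core, marker_pen, bowl, steel_pan from where it was at the start of the episode below 0.02 m); the arm keeps its last pose, push and grip.
It fails at once if the broken core is shoved more than 15 mm or tipped (distance of core from where it was at the start of the episode above 0.015 m or angle between core's own z axis and vertical above 0.15 rad).
It fails at once if the gauge is pressed or knocked hard on the core (over 40 N) (contact force between gauge and core above 40 N).
It fails at once if the gauge is tipped over (more than 50 degrees) (angle between gauge's own z axis and vertical above 0.87 rad).
It fails at once if a jar, the short core, the pen, the bowl or the pan is moved more than 20 mm (distance of any of jar0, jar1, jar2, short_core, marker_pen, bowl, steel_pan from where it was at the start of the episode above 0.02 m).
It also fails if it takes over 48 s, if anything falls off the work surface, if the arm or the gripper's body presses on something with over 40 N, if the wrist force passes 120 N, or if a joint passes its speed limit or range.

ROBOT

A 7-joint arm with a two-finger parallel gripper is mounted at the origin on the work surface. World frame = base frame: x ahead of the robot, y to its left, z up, the work surface at z = 0. Lengths are in m, angles in rad, forces in N, time in s.
With the tool pointing down it reaches from about 0.425 to 0.825 m from the base axis. Payload 3.6 kg.
Tool frame: the origin (TCP) lies midway between the tips of the shut fingers; the grasp point (between the pads) lies 19 mm behind it (robot.grasp_offset is the distance from the TCP to the grasp point, in m); z points along the fingers, y is the line along which they close (so a half turn about z gives the same grasp; the last joint's range is limited). The gripper opens to 93 mm and grips with 3 to 60 N. Pads are 15 mm wide; open, the fingers measure 128 mm over their backs; the gripper's body (75 mm by 188 mm) begins 65 mm behind the grasp point.
Start: joints at [-1.137, 0.615, -0.013, 1.423, 0.008, 1.103, -0.04], TCP at [0.289, 0.582, 0.219] pointing down, gripper open.
Joint ranges: [-3.12, 3.12], [-0.3, 2.06], [-1.34, 1.32], [0.26, 2.42], [-1.36, 4.5], [0.01, 1.98], [-2.84, 2.84]. Speed limits (rad/s): [2.79, 2.79, 3.14, 3.14, 3.14, 3.14, 3.14].

INTERFACE

Orientations are given as a 3x3 rotation matrix whose columns are the frame's x, y, z axes.
In Python, from station import robot, vision gives the robot as it stands. The module is installed in compiled form; this text tells all that it offers.
- The arm moves only by the tool jog_arm, never from a script. Its argument "moves" is a list of rows, each a list of 3 entries, a list of its own where there are three numbers: the finger opening in m, from 0 to 0.093, then the shift along the tool's x, y, z in m, then the turn about the tool's z in rad. A call has 1 to 8 rows; each row shifts and turns the commanded pose from where the row before left it, along the tool's axes as they then stand; what a row does not reach is not made up. A row lasts 1/12 s, in which the tool goes at most 41.7 mm and 7.16 degrees, less where a joint would pass 70% of its speed; a pose out of reach is approached as far as the arm can. A call is refused whole if a number of a shift passes 0.0417 or a number of a turn 0.125, either way. A call with a gripper value outside its range is refused whole. The fingers move at their own pace and stop on an object; "squeeze" is the grip in N (left out, the last holds). Time passes only in rows, so rows that do not move let the fingers close. It gives the time, the measured TCP pose, the force, the opening and the grip force at its end, in the units of the state.
- robot.get_state(): the state, without advancing time (a new reading comes with each control period).
- vision.snapshot(name): name is "scene" or "top"; returns a dict with "color" (384x512x3 uint8, red, green, blue), "intrinsics" (3x3 intrinsics, pixels), "pose" (4x4, takes a point from camera to world coordinates). Camera axes: x right, y down, z forward; pixel columns grow to the right and rows downward; lengths in m; the calibration is good to about 2 mm. A picture is of the moment at which its call begins. There is no depth.
- robot.hand_in(): hands the job in; it is judged then, once.
The state is a dict: "time_s": time; "joint_pos": joint angles; "joint_velocities": joint speeds; "effort": joint torques, N m; "position": TCP position; "ee_rot": TCP orientation; "contact_force": force on the tool from outside, world axes, zero at the start; "torque": the same for the moment, N m; "width": finger opening in m; "finger_force": force on a finger pad.
Only numpy, scipy, OpenCV 4.12 (cv2) and the standard library are available. Lean on these libraries where they do the work, as an engineer would, in place of code of your own. Each camera call takes 0.05 s, during which the arm holds its last target. There are 200 camera calls.

## Working session

There is one attempt and no reset: what is moved stays moved. The work goes in short steps, Python scripts to look and compute and a tool call to move; the robot and the scene stay as the last step left them, time stands still between calls to the robot, and variables do not carry over. Pictures are saved under pics/ and viewed, at most 10 in all, crops included, and the job is handed in when it is done.

Besides the shell and the picture viewer there is one more tool, called after "Request:" in YAML: its name, and indented under it one key for each argument. jog_arm: Moves the arm, as the interface text tells. Its arguments: {"type":"object","properties":{"moves":{"type":"array","items":{"type":"array"}},"squeeze":{"type":"number"}},"required":["moves"]}

```bash
mkdir -p pics; python3 - <<'E'
from station import robot, vision
import cv2,numpy as np
s=robot.get_state(); print({k:np.round(v,3).tolist() for k,v in s.items()})
for n in("scene","top"):
    d=vision.snapshot(n); cv2.imwrite(f"pics/{n}0.png",d["color"][:,:,::-1]); print(n,np.round(d["intrinsics"],1).tolist(),np.round(d["pose"],3).tolist())
E
```

```text
{'time_s': 0.0, 'joint_pos': [-1.137, 0.616, -0.013, 1.425, 0.008, 1.103, -0.04], 'joint_velocities': [0.0, 0.002, -0.0, 0.0, 0.002, 0.001, 0.001], 'effort': [0.0, -45.893, 0.209, -16.575, -0.061, 0.02, 0.0], 'position': [0.289, 0.582, 0.218], 'ee_rot': [[-0.896, 0.445, -0.001], [0.445, 0.896, -0.002], [-0.0, -0.002, -1.0]], 'contact_force': [-0.558, -0.125, -0.956], 'torque': [-0.017, 0.029, 0.005], 'finger_force': 0.0, 'width': 0.093}
scene [[483.1, 0.0, 249.3], [0.0, 483.1, 195.3], [0.0, 0.0, 1.0]] [[0.574, 0.605, -0.552, 1.463], [0.819, -0.439, 0.371, -0.572], [-0.018, -0.664, -0.747, 1.346], [0.0, 0.0, 0.0, 1.0]]
top [[368.9, 0.0, 257.4], [0.0, 368.9, 188.7], [0.0, 0.0, 1.0]] [[0.012, -0.985, 0.173, 0.359], [-1.0, -0.008, 0.023, 0.032], [-0.021, -0.173, -0.985, 1.194], [0.0, 0.0, 0.0, 1.0]]
```

View pics/scene0.png

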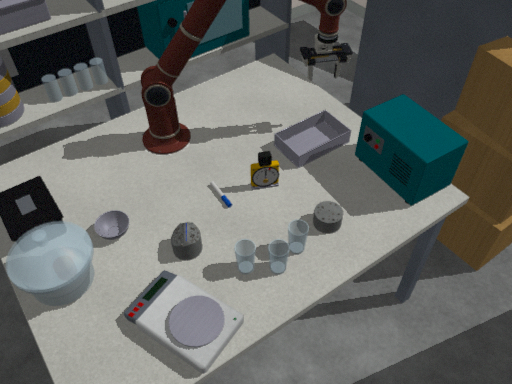

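View pics/top0.png

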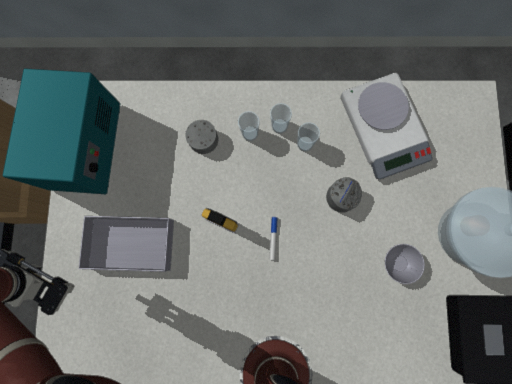

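```bash
cat > h.py <<'E'
import numpy as np,cv2
from station import robot,vision
def snap(n): d=vision.snapshot(n); return d["color"],np.array(d["intrinsics"]),np.array(d["pose"])
def ray(K,P,uv):
    d=P[:3,:3]@np.linalg.solve(K,np.array([uv[0],uv[1],1.])); return P[:3,3],d/np.linalg.norm(d)
def plane(K,P,uv,z): o,d=ray(K,P,uv); return o+d*(z-o[2])/d[2]
def tri(r1,r2):
    A=np.zeros((3,3));b=np.zeros(3)
    for o,d in(r1,r2):
        M=np.eye(3)-np.outer(d,d);A+=M;b+=M@o
    p=np.linalg.solve(A,b); return p,[np.linalg.norm(np.cross(d,p-o)) for o,d in(r1,r2)]
def proj(K,P,p): q=K@(P[:3,:3].T@(np.asarray(p,float)-P[:3,3])); return q[:2]/q[2]
E
python3 - <<'E'
import cv2,numpy as np
s=cv2.imread("pics/scene0.png");t=cv2.imread("pics/top0.png")
def c(i,x,y,w=50,h=37): return cv2.resize(i[y-h//2:y-h//2+h,x-w//2:x-w//2+w],(400,300),interpolation=cv2.INTER_CUBIC)
cv2.imwrite("pics/m0.png",np.vstack([np.hstack([c(s,265,172),c(s,187,240)]),np.hstack([c(t,219,219),c(t,345,194)])]))
E
```

```text
(no output)
```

View pics/m0.png

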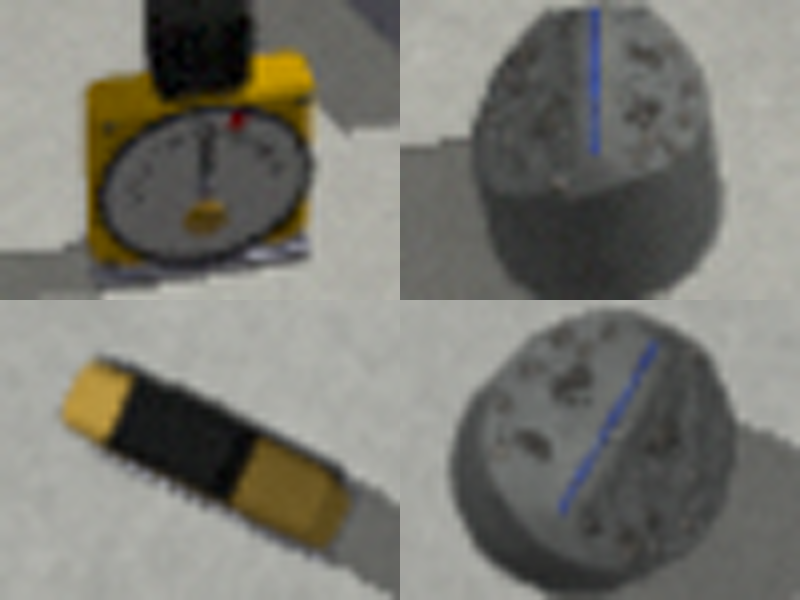

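```bash
cat > m.py <<'E'
from h import *
def meas():
    D={}
    for n in("scene","top"):
        im,K,P=snap(n); hsv=cv2.cvtColor(im,cv2.COLOR_RGB2HSV).astype(int); H,S,V=[hsv[...,i] for i in range(3)]
        D[n]=(im,K,P,H,S,V)
    return D
def win(m,x0,x1,y0,y1):
    w=np.zeros_like(m); w[y0:y1,x0:x1]=m[y0:y1,x0:x1]; return w
def pca(m,wt=None):
    y,x=np.nonzero(m); p=np.c_[x,y].astype(float); w=np.ones(len(p)) if wt is None else wt[m]; c=(p*w[:,None]).sum(0)/w.sum()
    d=np.linalg.svd((p-c)*np.sqrt(w)[:,None],full_matrices=False)[2][0]; t=(p-c)@d
    return c,d,t.min()-.5,t.max()+.5,len(p)
E
python3 - <<'E'
from m import *
D=meas()
im,K,P,H,S,V=D["scene"]; it,Kt,Pt,Ht,St,Vt=D["top"]
# blue line
def blue(H,S,w): return win((H>100)&(H<130)&(S>75),*w)
bs=pca(blue(H,S,(165,210,218,260))); bt=pca(blue(Ht,St,(322,370,172,215)))
print(bs,bt)
def ends(b): c,d,a,e,_=b; return c+d*a,c+d*e
es,et=ends(bs),ends(bt)
print("centre tri",tri(ray(K,P,bs[0]),ray(Kt,Pt,bt[0])))
for h in(.092,):
  s=[plane(K,P,u,h) for u in es]; t=[plane(Kt,Pt,u,h) for u in et]
  for q in(s,t):
    d=q[1]-q[0]; print("ridge mid",(q[0]+q[1])/2,"len",np.linalg.norm(d),"yaw",np.arctan(d[1]/d[0]))
for i in es:
  print([np.round(tri(ray(K,P,i),ray(Kt,Pt,j)),4) for j in et] if 0 else [(tri(ray(K,P,i),ray(Kt,Pt,j))[0].round(4),np.round(tri(ray(K,P,i),ray(Kt,Pt,j))[1][0],4)) for j in et])
# gauge in top
blk=win(Vt<60,195,245,200,240); y=win((Ht>12)&(Ht<32)&(St>120),195,245,200,240)
cb=pca(blk);cy=pca(y|blk);print("blk",cb,"all",cy)
def rect(m): return cv2.minAreaRect(np.argwhere(m)[:,::-1].astype(np.float32))
print(rect(y|blk),rect(blk))
c,d=cy[0],cy[1]; a,b=plane(Kt,Pt,c-15*d,.112),plane(Kt,Pt,c+15*d,.112); v=b-a
print("gauge y dir",v, "yaw x", np.arctan2(v[1],v[0])-np.pi/2, "grip@.15",plane(Kt,Pt,cb[0],.155))
ks=win(V<50,245,285,145,185); print("scene blk", pca(ks), rect(ks))
red=win(((H<8)|(H>172))&(S>120)&(V>60),255,285,155,200); print("red",pca(red),np.c_[np.nonzero(red)][:, ::-1].tolist())
ys=win((H>12)&(H<32)&(S>120),240,290,145,195);print("ys",rect(ys))
E
```

```text
(array([186. , 231.5]), array([0., 1.]), np.float64(-9.0), np.float64(9.0), 18) (array([345.69565217, 191.04347826]), array([-0.50038279,  0.86580429]), np.float64(-11.849890900073534), np.float64(11.97040553155292), 23)
centre tri (array([ 0.54632886, -0.20837344,  0.09404021]), [np.float64(0.00026666417877727814), np.float64(0.00026666417877717655)])
ridge mid [ 0.54448704 -0.20726898  0.092     ] len 0.07415934509869536 yaw -0.5247640401603267
ridge mid [ 0.54653469 -0.20904654  0.092     ] len 0.07369166367156939 yaw -0.5359029283103189
[(array([ 0.5647, -0.2107,  0.1617]), np.float64(0.0008)), (array([ 0.5145, -0.1896,  0.0948]), np.float64(0.0001))]
[(array([ 0.578 , -0.2269,  0.0943]), np.float64(0.0005)), (array([ 0.5251, -0.2053,  0.0188]), np.float64(0.0004))]
blk (array([217.04571429, 217.80571429]), array([0.9413313, 0.3374839]), np.float64(-9.890777000649061), np.float64(20.095250225035638), 175) all (array([219.47443182, 219.25852273]), array([0.90250991, 0.43066909]), np.float64(-18.966200158837214), np.float64(18.74850400047849), 352)
((219.50003051757812, 219.00001525878906), (36.671512603759766, 10.28591251373291), 26.56505012512207) ((221.7000274658203, 220.10000610351562), (28.174455642700195, 10.28591251373291), 26.56505012512207)
gauge y dir [-0.0372675  -0.08097397  0.        ] yaw x -3.572929874122487 grip@.15 [0.45614342 0.16901375 0.155     ]
scene blk (array([264.24770642, 161.87614679]), array([-0.04885677,  0.9988058 ]), np.float64(-11.54648337104753), np.float64(23.04924582692287), 218) ((264.5, 167.5), (25.0, 33.0), 0.0)
red (array([269.33333333, 168.33333333]), array([ 0.70710678, -0.70710678]), np.float64(-1.2071067811865275), np.float64(1.2071067811865674), 3) [[269, 168], [270, 168], [269, 169]]
ys ((264.5, 173.0), (26.0, 27.0), 90.0)
```

```bash
python3 - <<'E'
from m import *
D=meas()
im,K,P,H,S,V=D["scene"]; it,Kt,Pt,Ht,St,Vt=D["top"]
yaw=-.431; R=np.array([[np.cos(yaw),-np.sin(yaw),0],[np.sin(yaw),np.cos(yaw),0],[0,0,1]])
def comp(m,p):
    n,l=cv2.connectedComponents(m.astype(np.uint8),connectivity=4); return l==l[p[1],p[0]]
b=comp(win(Vt<55,195,245,200,240),(217,217)); print("top",cv2.minAreaRect(np.argwhere(b)[:,::-1].astype(np.float32)),b.sum(),pca(b)[0])
print(Vt[205:232,200:238])
k=win(V<50,250,285,145,164); r=np.argwhere(k); print("scene", r.min(0),r.max(0),pca(k)[0],k.sum())
g=np.array([.46,.17,0])
for z in(.112,.162):
  for y in(-.022,.022):
    for x in(-.014,.014):
      p=g+R@[x,y,z]; print(x,y,z,proj(K,P,p).round(1),proj(Kt,Pt,p).round(1))
print(im[160:182,258:275].sum(2))
print((im[164:174,262:276,0].astype(int)-im[164:174,262:276,1]))
E
```

```text
top ((216.40000915527344, 217.7000274658203), (16.54690170288086, 9.838699340820312), 26.56505012512207) 166 [216.57831325 217.65662651]
[[172 172 171 ... 170 168 168]
 [170 169 174 ... 169 166 167]
 [166 167 171 ... 174 173 172]
 ...
 [169 169 169 ...  90  90 101]
 [168 170 168 ...  85  89 103]
 [169 172 171 ...  85  99 101]]
scene [151 258] [163 271] [264.36486486 157.60135135] 148
-0.014 -0.022 0.112 [257.3 162.5] [223.2 225.4]
0.014 -0.022 0.112 [258.7 167.9] [227.4 216.8]
-0.014 0.022 0.112 [269.1 160.9] [209.8 219. ]
0.014 0.022 0.112 [270.7 166.2] [214.1 210.4]
-0.014 -0.022 0.162 [257.2 152.5] [221.2 224.1]
0.014 -0.022 0.162 [258.7 157.9] [225.6 215. ]
-0.014 0.022 0.162 [269.3 150.8] [207.2 217.4]
0.014 0.022 0.162 [270.9 156.1] [211.7 208.4]
[[156  41  21  25  28  50  31  39  37  27  38  10  18 169 325 325 308]
 [234  12  37  49  33   6  47  42  46  14  40  36  56 176 341 343 344]
 [239  33  22  51  28  36  24  20  12  26  46  45  58 193 340 341 347]
 [175  26  10  35  13  18  32  49  36  37  55  38  39 195 343 338 343]
 [184  72  38  37  17  25  42  43  46  35  53  47 139
[... 976 characters left out ...]
27 259 237 249 246 256 255 245 246]
 [248 243 265 248 245 247 219 191 241 248 222 246 250 246 246 245 261]
 [245 252 251 250 238 189 147 153 156 171 221 248 252 244 250 239 221]
 [250 250 252 246 238 166 150 160 158 178 211 245 257 250 230 217 104]]
[[-6  1  1  1  6  3  2  6 16 32 42 42 42 41]
 [ 8  2  9  8 10  9 12 13 28 36 36 36 34 30]
 [10 14 11 16 20 17 18 22 22 26 26 26 23 22]
 [13 11  2 -1  5 -3  7 25 13  8  5 15 20 20]
 [ 1  0  0  2 -1  0 16 65 45 12  1  3  6  7]
 [ 1  0 -1  2  1  8 30 62 32  0  0  0  1  0]
 [ 1  3  1 -2  2  1  2 10  0  1  0  0  2  1]
 [-1 -2  1 -2 -1 -1 -1 -1  0  0 -1  0  1 -1]
 [ 4  2  3 -1  2  0  2  0  3  4 -1 -1  1 -3]
 [ 1  1 -1  2 -2  0  0  0  1  1 -1 -3  1 -5]]
```

Request:
jog_arm:
  moves:
    - [0.093, [-0.021, -0.018, 0], 0]
    - [0.093, [-0.021, -0.018, 0], 0]
    - [0.093, [-0.021, -0.018, 0], 0]
    - [0.093, [-0.021, -0.018, 0], 0]
    - [0.093, [-0.021, -0.018, 0], 0]
    - [0.093, [-0.021, -0.018, 0], 0]
    - [0.093, [-0.021, -0.018, 0], 0]
    - [0.093, [-0.021, -0.018, 0], 0]
  squeeze: 12

```text
time_s: 0.97
position: [0.3758, 0.3772, 0.2188]
ee_rot: [[-0.896, 0.445, 0.0], [0.445, 0.896, 0.0], [-0.0, 0.0, -1.0]]
contact_force: [-0.0, -0.1, -0.7]
width: 0.0929
finger_force: 0.0
```

Request:
jog_arm:
  moves:
    - [0.093, [-0.021, -0.018, 0], 0]
    - [0.093, [-0.021, -0.018, 0], 0]
    - [0.093, [-0.021, -0.018, 0], 0]
    - [0.093, [-0.021, -0.018, 0], 0]
    - [0.093, [-0.021, -0.018, 0], 0]
    - [0.093, [-0.021, -0.018, 0], 0]
    - [0.093, [-0.018, -0.018, 0], -0.03]
    - [0.093, [0, 0, 0], 0]

```text
time_s: 1.63
position: [0.4507, 0.1951, 0.2188]
ee_rot: [[-0.905, 0.426, 0.001], [0.426, 0.905, -0.004], [-0.003, -0.003, -1.0]]
contact_force: [0.2, -0.4, 0.6]
width: 0.093
finger_force: 0.0
```

```bash
python3 - <<'E'
from m import *
s=robot.get_state(); R=np.array(s["ee_rot"]);p=np.array(s["position"]);print(p,R.round(3).tolist(),s["contact_force"])
print(R.T@(np.array([.459,.1715,.125])-p))
E
```

```text
[0.45067532 0.19505812 0.21882855] [[-0.905, 0.426, 0.001], [0.426, 0.905, -0.004], [-0.003, -0.003, -1.0]] [ 0.20483845 -0.36062682  0.59584906]
[-0.01727644 -0.01749154  0.0939343 ]
```

Request:
jog_arm:
  moves:
    - [0.093, [-0.017, -0.0175, 0], 0]
    - [0.093, [0, 0, 0.02], 0]
    - [0.093, [0, 0, 0.02], 0]
    - [0.093, [0, 0, 0.02], 0]
    - [0.093, [0, 0, 0.02], 0]
    - [0.093, [0, 0, 0.014], 0]
    - [0.093, [0, 0, 0], 0]
    - [0.06, [0, 0, 0], 0]

```text
time_s: 2.3
position: [0.4562, 0.179, 0.1244]
ee_rot: [[-0.909, 0.417, -0.001], [0.417, 0.909, -0.0], [0.001, -0.001, -1.0]]
contact_force: [-0.3, 0.2, 0.7]
width: 0.0895
finger_force: 0.0
```

Request:
jog_arm:
  moves:
    - [0.03, [0, 0, 0], 0]
    - [0.03, [0, 0, 0], 0]
    - [0.03, [0, 0, 0], 0]
    - [0.03, [0, 0, 0], 0]
    - [0.03, [0, 0, 0], 0]
    - [0.03, [0, 0, 0], 0]
    - [0.03, [0, 0, 0], 0]
    - [0.03, [0, 0, 0], 0]

```text
time_s: 2.97
position: [0.456, 0.1779, 0.1243]
ee_rot: [[-0.908, 0.418, -0.001], [0.418, 0.908, -0.001], [0.001, -0.001, -1.0]]
contact_force: [0.0, -2.6, -0.4]
width: 0.0439
finger_force: 12.0
```

```bash
python3 - <<'E'
from m import *
s=robot.get_state(); print(s["position"],s["width"],s["finger_force"],s["contact_force"],s["torque"])
for n,x,y in(("scene",265,165),("top",219,219)):
    im=snap(n)[0][:,:,::-1]; c=im[y-37:y+38,x-50:x+50]; cv2.imwrite(f"pics/{n}1.png",cv2.resize(c,None,fx=4,fy=4,interpolation=2))
a=cv2.imread("pics/scene1.png");b=cv2.imread("pics/top1.png");cv2.imwrite("pics/m1.png",np.hstack([a,b]))
E
```

```text
[0.45595957 0.1779485  0.12427282] 0.043859813029876356 11.996470391750336 [ 0.01061282 -2.55300369 -0.41138028] [-0.6469954   0.19716542 -0.01360228]
```

View pics/m1.png

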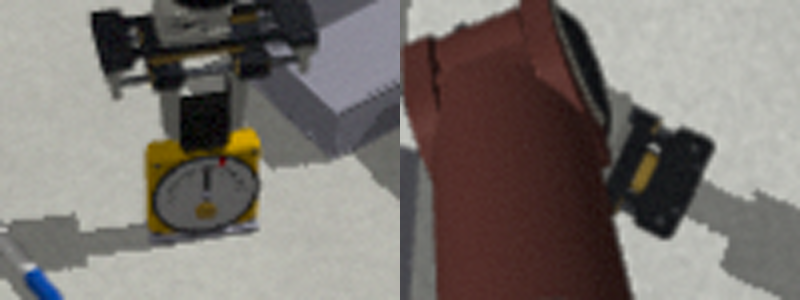

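Request:
jog_arm:
  moves:
    - [0.03, [0, 0, -0.005], 0]
    - [0.03, [0, 0, -0.01], 0]
    - [0.03, [0, 0, -0.02], 0]
    - [0.03, [0, 0, -0.02], 0]
    - [0.03, [0, 0, -0.02], 0]
    - [0.03, [0, 0, -0.02], 0]
    - [0.03, [0, 0, -0.02], 0]
    - [0.03, [0, 0, -0.01], 0]

```text
time_s: 3.73
position: [0.4572, 0.1796, 0.2518]
ee_rot: [[-0.909, 0.417, 0.003], [0.417, 0.909, 0.002], [-0.002, 0.003, -1.0]]
contact_force: [-0.5, 0.4, -4.9]
width: 0.0439
finger_force: 12.0
```

Request:
jog_arm:
  moves:
    - [0.03, [0, 0, 0], 0]
    - [0.03, [0, 0, 0], 0]
    - [0.03, [0, 0, 0], 0]
    - [0.03, [0, 0, 0], 0]

```text
time_s: 4.07
position: [0.4556, 0.1784, 0.2483]
ee_rot: [[-0.909, 0.417, -0.003], [0.417, 0.909, -0.001], [0.002, -0.002, -1.0]]
contact_force: [0.5, -0.4, -5.4]
width: 0.044
finger_force: 12.0
```

```bash
python3 - <<'E'
from m import *
s=robot.get_state(); print(s["joint_pos"],s["ee_rot"],s["position"],s["width"],s["finger_force"],s["contact_force"],s["torque"])
im,K,P=snap("scene")
u,v=proj(K,P,s["position"]).astype(int); print(u,v)
c=im[v-20:v+80,u-65:u+68,::-1]; cv2.imwrite("pics/s2.png",cv2.resize(c,None,fx=6,fy=6,interpolation=2))
E
```

```text
[-0.43970699  0.33557866  0.02986343  1.82948746 -0.0120297   0.97994824
  0.73543053] [[-0.9087157   0.41740452 -0.00304097]
 [ 0.41740936  0.90871783 -0.00115578]
 [ 0.00228095 -0.0023196  -0.99999471]] [0.45555414 0.17837358 0.24825616] 0.04395224771703009 11.996849924325943 [ 0.48459252 -0.43714583 -5.35172817] [ 0.07241308 -0.02000713  0.006654  ]
265 134
```

View pics/s2.png

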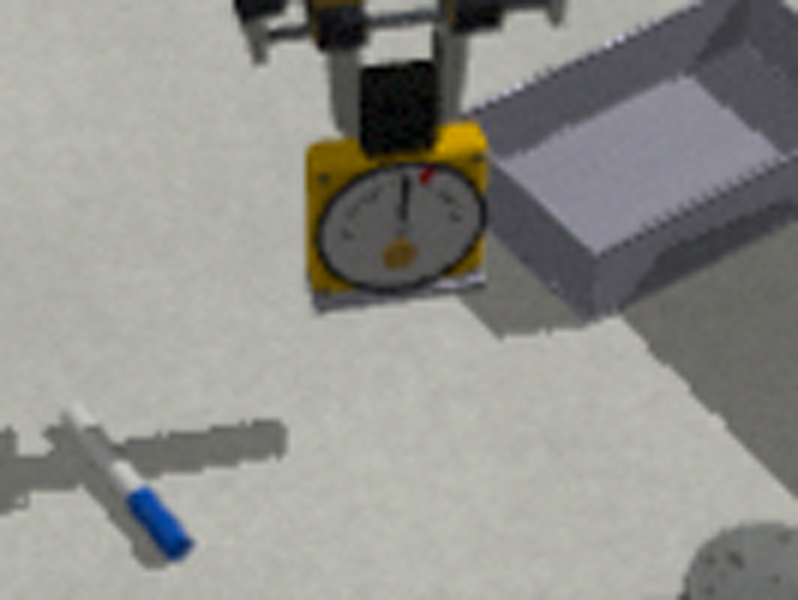

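```bash
cat > d.py <<'E'
from m import *
def dial(tilt=0.0,save=None,off=.0054):
    """set mark and needle angles measured in the image on the dial plane (world-vertical frame about gauge x)"""
    s=robot.get_state(); R=np.array(s["ee_rot"]); p=np.array(s["position"])
    im,K,P=snap("scene"); 
    gx=-R[:,0]; gx[2]=0; gx/=np.linalg.norm(gx); gz=np.array([0,0,1.]); gy=np.cross(gz,gx)
    zr=np.array([0,-np.sin(tilt),np.cos(tilt)])
    grip=p+off*gx-.019*R[:,2]            # grasp point
    org=grip-.144*(gy*zr[1]+gz*zr[2])
    up=gy*zr[1]+gz*zr[2]; lat=np.cross(up,gx)
    # rectify dial plane by homography to 0.25 mm px
    c0=org+.06*up+.0145*gx; q=[(-.06,-.07),(.06,-.07),(.06,.07),(-.06,.07)]
    src=np.float32([proj(K,P,c0+a*lat+b*up) for a,b in q]); dst=np.float32([((a+.06)*5000,(.07-b)*5000) for a,b in q])
    w=cv2.warpPerspective(im,cv2.getPerspectiveTransform(src,dst),(600,700),flags=cv2.INTER_CUBIC)
    wi=w.astype(int); red=np.clip(wi[...,0]-np.maximum(wi[...,1],wi[...,2])-22-0,0,None)
    hs=cv2.cvtColor(w,cv2.COLOR_RGB2HSV); H=hs[...,0]; red[(H>8)&(H<172)]=0
    n,l,st,ct=cv2.connectedComponentsWithStats((red>0).astype(np.uint8)); i=1+st[1:,4].argmax(); 
    yy,xx=np.nonzero(l==i); ww=red[yy,xx]; m=np.array([(xx*ww).sum(),(yy*ww).sum()])/ww.sum()
    print("red px",m,"lat/up mm from spindle guess",m[0]/5-60,70-m[1]/5)
    if save: cv2.imwrite(save,w[...,::-1])
    return m,w,org,im,K,P
E
python3 - <<'E'
from d import *
dial(0,"pics/r2.png")
E
```

```text
red px [371.37406165 143.84184354] lat/up mm from spindle guess 14.274812330907281 41.2316312921541
```

View pics/r2.png

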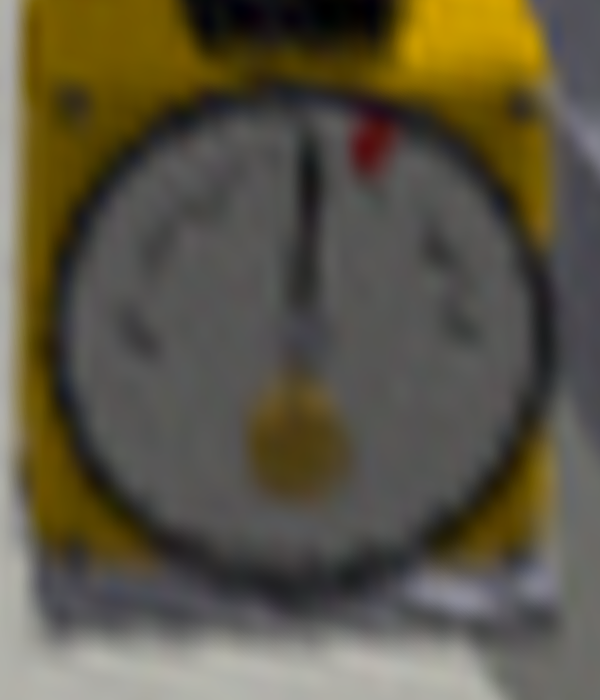

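Request:
jog_arm:
  moves:
    - [0.03, [-0.008, -0.01, 0], 0]
    - [0.03, [-0.015, -0.02, 0], 0]
    - [0.03, [-0.015, -0.02, 0], 0]
    - [0.03, [-0.015, -0.02, 0], 0]
    - [0.03, [-0.015, -0.02, 0], 0]
    - [0.03, [-0.015, -0.02, 0], 0]
    - [0.03, [-0.015, -0.02, 0], 0]
    - [0.03, [-0.015, -0.02, 0], 0]

```text
time_s: 4.83
position: [0.4964, -0.006, 0.2491]
ee_rot: [[-0.909, 0.417, -0.001], [0.417, 0.909, 0.0], [0.001, -0.0, -1.0]]
contact_force: [0.2, -0.2, -4.9]
width: 0.0442
finger_force: 12.0
```

Request:
jog_arm:
  moves:
    - [0.03, [-0.015, -0.02, 0], 0]
    - [0.03, [-0.015, -0.02, 0], 0]
    - [0.03, [-0.015, -0.02, 0], 0]
    - [0.03, [-0.015, -0.02, 0], 0]
    - [0.03, [-0.015, -0.02, 0], 0]
    - [0.03, [-0.015, -0.02, 0], 0]
    - [0.03, [-0.015, -0.02, 0], 0]
    - [0.03, [-0.015, -0.02, 0], 0]

```text
time_s: 5.5
position: [0.5387, -0.2014, 0.2487]
ee_rot: [[-0.909, 0.417, -0.002], [0.417, 0.909, 0.001], [0.002, -0.0, -1.0]]
contact_force: [0.4, 0.3, -4.9]
width: 0.0441
finger_force: 12.0
```

Request:
jog_arm:
  moves:
    - [0.03, [-0.005, -0.005, 0], 0.05]
    - [0.03, [0, 0, 0], 0.05]
    - [0.03, [0, 0, 0], 0]
    - [0.03, [0, 0, 0], 0]
    - [0.03, [0, 0, 0], 0]
    - [0.03, [0, 0, 0], 0]

```text
time_s: 6.0
position: [0.5413, -0.2062, 0.2494]
ee_rot: [[-0.863, 0.504, -0.001], [0.504, 0.863, 0.0], [0.001, 0.0, -1.0]]
contact_force: [0.8, -0.5, -4.6]
width: 0.0441
finger_force: 12.0
```

```bash
python3 - <<'E'
from d import *
s=robot.get_state(); R=np.array(s["ee_rot"]);p=np.array(s["position"]);print(p,R.round(3).tolist(),s["contact_force"],s["torque"],s["width"])
print("to go",R.T@(np.array([.541,-.205,.225])-p), "yaw",np.arctan2(-R[1,0],-R[0,0]))
m,w,org,im,K,P=dial(0,"pics/r3.png"); print(org)
u,v=proj(K,P,org).astype(int); c=im[v-65:v+35,u-50:u+50,::-1]
cv2.imwrite("pics/m3.png",np.hstack([cv2.resize(c,(450,450),interpolation=2),cv2.resize(w[...,::-1],(350,450))]))
E
```

```text
[ 0.54126673 -0.20618089  0.24944302] [[-0.863, 0.504, -0.001], [0.504, 0.863, 0.0], [0.001, 0.0, -1.0]] [ 0.79900993 -0.499202   -4.62466671] [ 0.02902064  0.05350067 -0.06064457] 0.04409675788456444
to go [0.00080953 0.00088138 0.02444371] yaw -0.5287798421265835
red px [374.26103472 138.24451113] lat/up mm from spindle guess 14.852206943705852 42.35109777406366
[ 0.54593886 -0.20891402  0.12444302]
```

View pics/m3.png

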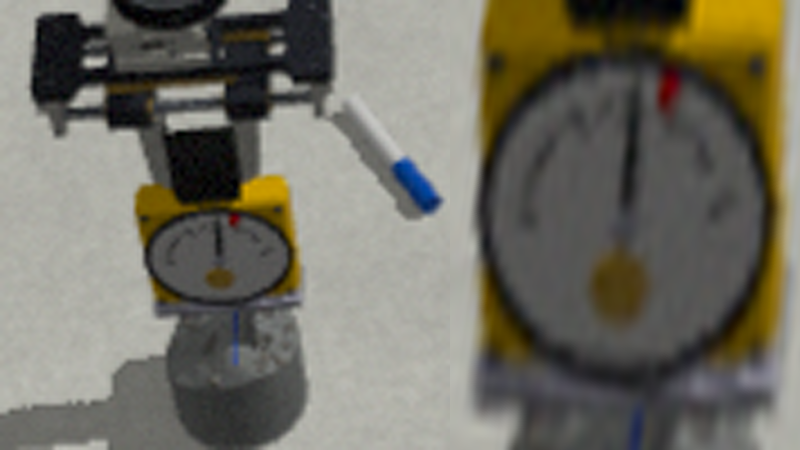

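Request:
jog_arm:
  moves:
    - [0.03, [0.001, 0.001, 0.005], 0]
    - [0.03, [0, 0, 0.005], 0]
    - [0.03, [0, 0, 0.005], 0]
    - [0.03, [0, 0, 0.005], 0]
    - [0.03, [0, 0, 0.005], 0]
    - [0.03, [0, 0, 0.002], 0]
    - [0.03, [0, 0, 0], 0]
    - [0.03, [0, 0, 0], 0]
  squeeze: 8

```text
time_s: 6.72
position: [0.541, -0.2057, 0.2225]
ee_rot: [[-0.862, 0.506, -0.0], [0.506, 0.862, -0.0], [0.0, -0.0, -1.0]]
contact_force: [-0.1, -0.7, -5.0]
width: 0.0439
finger_force: 8.0
```

Request:
jog_arm:
  moves:
    - [0.03, [0, 0, 0.001], 0]
    - [0.03, [0, 0, 0.001], 0]
    - [0.03, [0, 0, 0.001], 0]
    - [0.03, [0, 0, 0.001], 0]
    - [0.03, [0, 0, 0], 0]

```text
time_s: 7.13
position: [0.5408, -0.2056, 0.2185]
ee_rot: [[-0.862, 0.506, -0.0], [0.506, 0.862, 0.0], [0.0, -0.0, -1.0]]
contact_force: [-0.4, -0.4, -4.5]
width: 0.044
finger_force: 8.0
```

Request:
jog_arm:
  moves:
    - [0.03, [0, 0, 0.001], 0]
    - [0.03, [0, 0, 0.001], 0]
    - [0.03, [0, 0, 0], 0]

```text
time_s: 7.38
position: [0.541, -0.2056, 0.2165]
ee_rot: [[-0.862, 0.506, -0.0], [0.506, 0.862, -0.0], [-0.0, -0.0, -1.0]]
contact_force: [0.5, 0.2, -4.9]
width: 0.0441
finger_force: 8.0
```

Request:
jog_arm:
  moves:
    - [0.03, [0, 0, 0.001], 0]
    - [0.03, [0, 0, 0.0005], 0]
    - [0.03, [0, 0, 0], 0]

```text
time_s: 7.63
position: [0.5415, -0.2061, 0.2163]
ee_rot: [[-0.862, 0.506, 0.002], [0.506, 0.862, -0.001], [-0.002, 0.0, -1.0]]
contact_force: [-0.3, -0.9, 1.4]
width: 0.0438
finger_force: 8.0
```

Request:
jog_arm:
  moves:
    - [0.03, [0, -0.002, 0.0003], 0]
    - [0.03, [0, -0.002, 0.0002], 0]
    - [0.03, [0, -0.002, 0.0002], 0]
    - [0.03, [0, -0.002, 0.0001], 0]
    - [0.03, [0, -0.002, 0.0001], 0]
    - [0.03, [0, 0, 0], 0]

```text
time_s: 8.13
position: [0.5364, -0.2143, 0.2147]
ee_rot: [[-0.862, 0.506, 0.002], [0.506, 0.862, 0.0], [-0.001, 0.001, -1.0]]
contact_force: [1.8, 2.8, 4.7]
width: 0.0463
finger_force: 8.2
```

```bash
python3 - <<'E'
from d import *
s=robot.get_state();print(s["torque"],s["contact_force"])
m,w,*_=dial(0)
im,K,P=_[1:]
# sole lower edge slope etc: yellow region principal rect in rectified picture
h=cv2.cvtColor(w,cv2.COLOR_RGB2HSV); y=((h[...,0]>12)&(h[...,0]<32)&(h[...,1]>150)).astype(np.uint8)
r=cv2.minAreaRect(np.argwhere(y)[:,::-1].astype(np.float32)); print(r)
E
```

```text
[ 1.10035874 -0.6735427  -0.00146816] [1.79588363 2.78976157 4.6894009 ]
red px [386.83931983 129.87015489] lat/up mm from spindle guess 17.367863965770397 44.02596902284604
((337.85943603515625, 266.2669372558594), (554.1720581054688, 520.7688598632812), 87.51044464111328)
```

Request:
jog_arm:
  moves:
    - [0.03, [0, -0.002, 0], 0]
    - [0.03, [0, -0.002, 0], 0]
    - [0.03, [0, -0.002, 0.0001], 0]
    - [0.03, [0, -0.002, 0.0003], 0]
    - [0.03, [0, -0.002, 0.0003], 0]
    - [0.03, [0, 0, 0], 0]
    - [0.03, [0, 0, 0], 0]
  squeeze: 6

```text
time_s: 8.77
position: [0.5304, -0.2235, 0.2135]
ee_rot: [[-0.862, 0.507, -0.001], [0.507, 0.862, -0.001], [0.0, -0.001, -1.0]]
contact_force: [1.0, 1.8, 3.5]
width: 0.0492
finger_force: 6.3
```

```bash
python3 - <<'E'
from d import *
s=robot.get_state();print(s["torque"],s["contact_force"])
m,w,org,im,K,P=dial(.12)
u,v=proj(K,P,org).astype(int); c=im[v-65:v+35,u-50:u+50,::-1]
cv2.imwrite("pics/m4.png",np.hstack([cv2.resize(c,(450,450),interpolation=2),cv2.resize(w[...,::-1],(350,450))]))
E
```

```text
[ 0.59827913 -0.41670514  0.0473125 ] [0.99051541 1.8013501  3.53393185]
red px [376.99392089 129.2079864 ] lat/up mm from spindle guess 15.398784177014605 44.158402719755685
```

View pics/m4.png

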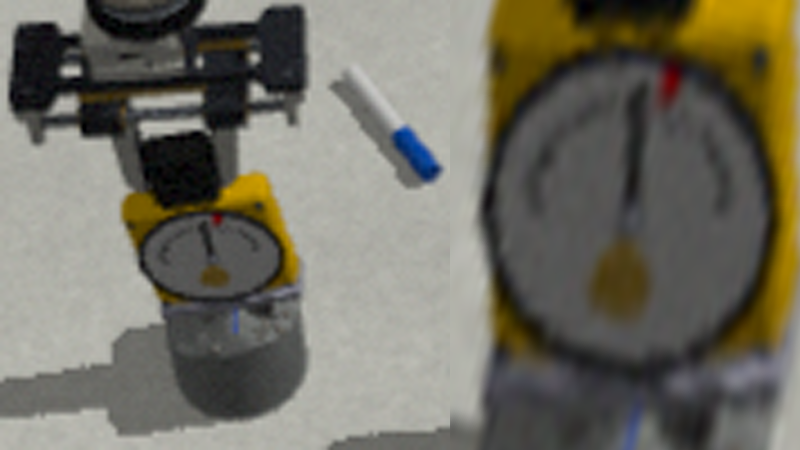

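Request:
jog_arm:
  moves:
    - [0.03, [0, -0.002, 0.0003], 0]
    - [0.03, [0, -0.002, 0.0003], 0]
    - [0.03, [0, -0.002, 0.0004], 0]
    - [0.03, [0, -0.002, 0.0004], 0]
    - [0.03, [0, -0.002, 0.0004], 0]
    - [0.03, [0, -0.002, 0.0004], 0]
    - [0.03, [0, 0, 0], 0]
    - [0.03, [0, 0, 0], 0]

```text
time_s: 9.48
position: [0.5244, -0.2337, 0.2114]
ee_rot: [[-0.862, 0.507, -0.0], [0.507, 0.862, -0.001], [-0.0, -0.001, -1.0]]
contact_force: [1.0, 1.7, 5.2]
width: 0.0522
finger_force: 6.7
```

```bash
cat > n.py <<'E'
from d import *
def look(tilt):
    s=robot.get_state();print("F",np.round(s["contact_force"],1),"w",round(s["width"],4),"ff",round(s["finger_force"],1),np.round(s["position"],4))
    m,w,org,im,K,P=dial(tilt); g=w.astype(int).sum(2)
    # needle: dark ridge per row, between rim mark and hub
    pts=[]
    for r in range(165,300,5):
        row=cv2.GaussianBlur(g[r-2:r+3].mean(0).astype(np.float32)[None],(1,1),0)[0]; seg=row[190:410]
        b=np.median(seg); d=np.clip(b-seg-30,0,None); k=d.argmax(); lo,hi=max(0,k-18),k+19
        if d[k]>20: pts.append((190+np.average(np.arange(lo,min(hi,220)),weights=d[lo:hi]),r))
    pts=np.array(pts); 
    for _ in range(3):
        c=np.polyfit(pts[:,1],pts[:,0],1); e=abs(np.polyval(c,pts[:,1])-pts[:,0]); pts=pts[e<=max(8,2*e.mean())]
    nx=np.polyval(c,m[1]); vert=-np.arctan(c[0])
    print("npts",len(pts),"needle lean in housing frame(+right)",vert.round(3),"needle x at mark row",nx.round(1),"mark x",m[0].round(1),"diff rad",((m[0]-nx)/210).round(3))
    return w,org,im,K,P
E
python3 - <<'E'
from n import *
look(.2);look(.2)
E
```

```text
F [1.  1.7 5.2] w 0.0522 ff 6.7 [ 0.5244 -0.2337  0.2114]
red px [374.14705799 136.64691607] lat/up mm from spindle guess 14.82941159774063 42.67061678635293
npts 27 needle lean in housing frame(+right) 0.226 needle x at mark row 351.0 mark x 374.1 diff rad 0.11
F [1.1 1.9 4.9] w 0.0522 ff 6.7 [ 0.5245 -0.2337  0.2115]
red px [374.04473574 137.94888378] lat/up mm from spindle guess 14.808947147590317 42.41022324464314
npts 27 needle lean in housing frame(+right) 0.208 needle x at mark row 348.0 mark x 374.0 diff rad 0.124
```

Request:
jog_arm:
  moves:
    - [0.03, [0, -0.002, 0.0004], 0]
    - [0.03, [0, -0.002, 0.0004], 0]
    - [0.03, [0, -0.002, 0.0005], 0]
    - [0.03, [0, -0.002, 0.0005], 0]
    - [0.03, [0, -0.002, 0.0005], 0]
    - [0.03, [0, -0.002, 0.0005], 0]
    - [0.03, [0, -0.002, 0.0005], 0]
    - [0.03, [0, 0, 0], 0]

```text
time_s: 10.25
position: [0.5172, -0.246, 0.2082]
ee_rot: [[-0.862, 0.507, -0.001], [0.507, 0.862, -0.001], [0.0, -0.001, -1.0]]
contact_force: [0.2, 1.4, 5.3]
width: 0.0559
finger_force: 7.2
```

Request:
jog_arm:
  moves:
    - [0.03, [0, 0, 0], 0]
    - [0.03, [0, 0, 0], 0]
    - [0.03, [0, 0, 0], 0]
    - [0.03, [0, 0, 0], 0]
    - [0.03, [0, 0, 0], 0]
    - [0.03, [0, 0, 0], 0]
    - [0.03, [0, 0, 0], 0]
    - [0.03, [0, 0, 0], 0]

```text
time_s: 10.92
position: [0.5173, -0.2459, 0.2083]
ee_rot: [[-0.862, 0.506, -0.001], [0.506, 0.862, -0.001], [-0.0, -0.001, -1.0]]
contact_force: [0.7, 1.0, 4.9]
width: 0.0561
finger_force: 7.1
```

Request:
jog_arm:
  moves:
    - [0.03, [0, 0, 0], 0]
    - [0.03, [0, 0, 0], 0]
    - [0.03, [0, 0, 0], 0]
    - [0.03, [0, 0, 0], 0]
    - [0.03, [0, 0, 0], 0]
    - [0.03, [0, 0, 0], 0]
    - [0.03, [0, 0, 0], 0]
    - [0.03, [0, 0, 0], 0]

```text
time_s: 11.58
position: [0.5173, -0.2459, 0.2083]
ee_rot: [[-0.862, 0.506, -0.001], [0.506, 0.862, -0.001], [-0.0, -0.001, -1.0]]
contact_force: [0.6, 1.7, 5.6]
width: 0.0556
finger_force: 7.1
```

```bash
python3 - <<'E'
from n import *
look(.28);w,org,im,K,P=look(.28)
u,v=proj(K,P,org).astype(int); c=im[v-65:v+35,u-50:u+50,::-1]
cv2.imwrite("pics/m5.png",np.hstack([cv2.resize(c,(450,450),interpolation=2),cv2.resize(w[...,::-1],(350,450))]))
E
```

```text
F [0.6 1.7 5.6] w 0.0556 ff 7.1 [ 0.5173 -0.2459  0.2083]
red px [379.12065285 133.53291218] lat/up mm from spindle guess 15.824130570707837 43.29341756322632
npts 27 needle lean in housing frame(+right) 0.278 needle x at mark row 370.6 mark x 379.1 diff rad 0.041
F [0.9 1.4 4.3] w 0.056 ff 7.1 [ 0.5173 -0.2459  0.2083]
red px [379.5313412  132.01120062] lat/up mm from spindle guess 15.906268239549519 43.597759875046236
npts 27 needle lean in housing frame(+right) 0.286 needle x at mark row 372.1 mark x 379.5 diff rad 0.035
```

View pics/m5.png

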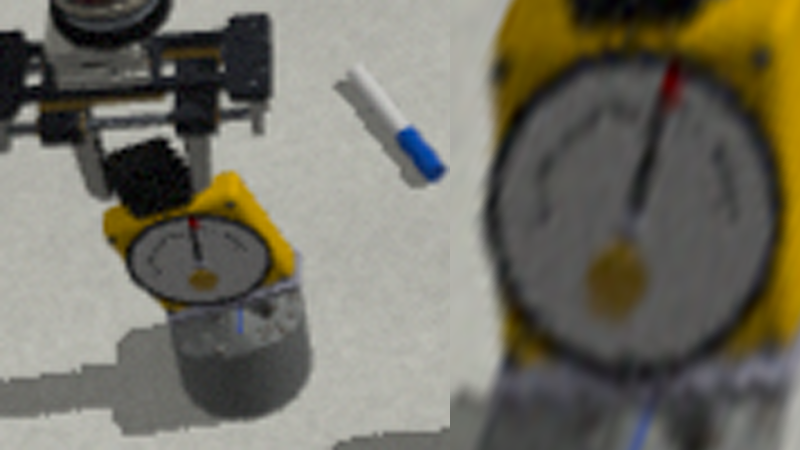

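Request:
jog_arm:
  moves:
    - [0.03, [0, -0.0015, 0.0003], 0]
    - [0.03, [0, -0.0015, 0.0002], 0]
    - [0.03, [0, 0, 0], 0]
    - [0.03, [0, 0, 0], 0]
    - [0.03, [0, 0, 0], 0]
    - [0.03, [0, 0, 0], 0]
    - [0.03, [0, 0, 0], 0]
    - [0.03, [0, 0, 0], 0]

```text
time_s: 12.35
position: [0.5159, -0.2484, 0.2079]
ee_rot: [[-0.862, 0.506, -0.0], [0.506, 0.862, -0.001], [-0.0, -0.001, -1.0]]
contact_force: [0.4, 1.6, 6.4]
width: 0.0564
finger_force: 7.4
```

Request:
jog_arm:
  moves:
    - [0.03, [0, 0, 0], 0]
    - [0.03, [0, 0, 0], 0]
    - [0.03, [0, 0, 0], 0]
    - [0.03, [0, 0, 0], 0]
    - [0.03, [0, 0, 0], 0]
    - [0.03, [0, 0, 0], 0]
    - [0.03, [0, 0, 0], 0]
    - [0.03, [0, 0, 0], 0]

```text
time_s: 13.02
position: [0.5159, -0.2484, 0.2079]
ee_rot: [[-0.862, 0.506, -0.0], [0.506, 0.862, -0.001], [-0.0, -0.001, -1.0]]
contact_force: [0.2, 0.7, 5.7]
width: 0.0566
finger_force: 7.4
```

Request:
jog_arm:
  moves:
    - [0.03, [0, 0, 0], 0]
    - [0.03, [0, 0, 0], 0]
    - [0.03, [0, 0, 0], 0]
    - [0.03, [0, 0, 0], 0]
    - [0.03, [0, 0, 0], 0]
    - [0.03, [0, 0, 0], 0]
    - [0.03, [0, 0, 0], 0]
    - [0.03, [0, 0, 0], 0]

```text
time_s: 13.68
position: [0.5159, -0.2484, 0.2079]
ee_rot: [[-0.862, 0.506, -0.0], [0.506, 0.862, -0.001], [-0.0, -0.001, -1.0]]
contact_force: [-0.3, 1.6, 6.6]
width: 0.0564
finger_force: 7.4
```

```bash
python3 - <<'E'
from n import *
for i in range(3): w,org,im,K,P=look(.31)
print("org",org)
h=cv2.cvtColor(im,cv2.COLOR_RGB2HSV).astype(int); b=win((h[...,0]>100)&(h[...,0]<130)&(h[...,1]>75),165,210,218,260); r=np.argwhere(b); print("blue",r.min(0),r.max(0))
i0=cv2.imread("pics/scene0.png")[:,:,::-1]
# core shift: lower outline compare by template matching
t=np.ascontiguousarray(i0[238:262,170:206]); m=cv2.matchTemplate(np.ascontiguousarray(im[232:268,164:212]),t,cv2.TM_CCOEFF_NORMED); print("core shift px",np.array(cv2.minMaxLoc(m)[3])-6,m.max())
u,v=proj(K,P,org).astype(int); c=im[v-65:v+35,u-50:u+50,::-1]
cv2.imwrite("pics/m6.png",np.hstack([cv2.resize(c,(450,450),interpolation=2),cv2.resize(w[60:300,200:500,::-1],(350,450))]))
E
```

```text
F [-0.3  1.6  6.6] w 0.0564 ff 7.4 [ 0.5159 -0.2484  0.2079]
red px [378.74431256 135.36686449] lat/up mm from spindle guess 15.748862512364 42.926627101879326
npts 27 needle lean in housing frame(+right) 0.323 needle x at mark row 374.7 mark x 378.7 diff rad 0.019
F [-0.5  1.4  6.1] w 0.0567 ff 7.4 [ 0.5159 -0.2484  0.2079]
red px [380.0262663  133.65495765] lat/up mm from spindle guess 16.005253260722398 43.2690084696042
npts 27 needle lean in housing frame(+right) 0.317 needle x at mark row 374.8 mark x 380.0 diff rad 0.025
F [0.1 1.8 6.1] w 0.0566 ff 7.4 [ 0.5159 -0.2484  0.2079]
red px [379.27399883 135.76718637] lat/up mm from spindle guess 15.85479976544444 42.84656272636336
npts 27 needle lean in housing frame(+right) 0.329 needle x at mark row 375.0 mark x 379.3 diff rad 0.02
org [ 0.54278117 -0.21324399  0.08974322]
blue [235 186] [240 186]
core shift px [0 0] 0.9961243
```

View pics/m6.png

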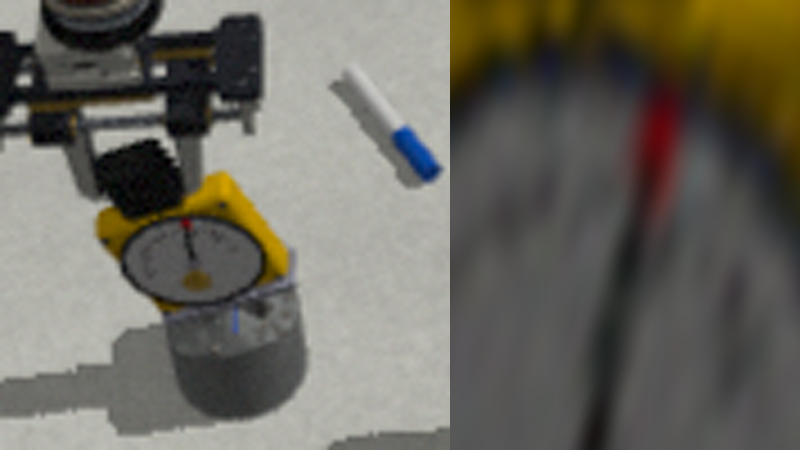

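The needle points into the red mark (about 0.02 rad off), the core hasn't moved, the sole is about 6 mm from the ridge middle, and the bearing is about 11 N. I'm handing it in.

```bash
python3 -c "
from station import robot
print(robot.hand_in())"
```

```text
the job is handed in; nothing more can be done
None
```

I handed the job in with the gauge held rocked on the ridge; no verdict came back. At the last look the needle was about 0.02 rad from the set mark, the sole about 6 mm off the ridge middle, the bearing roughly 11 N, and the core had not moved.

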